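# Put the back-door candle lantern together

## Task

Put the candle lantern together on the terracotta tile, in this order: first stand the dish in the middle of the tile, then the candle upright in the dish's socket, then the pierced shade round the candle, flat on the dish floor, and last the cap on the shade, knob up and with its plug fully in the mouth. Leave the mug, matchbox holder, comb and key where they are.

Things in the scene. Friction and masses are not known exactly. Their poses are not given: they have to be found in the camera images.
- tile: Square terracotta tile, 115 x 115 mm, 10 mm thick, fixed flat on the plank shelf; the lantern's stand. Origin at the centre of its underside, z axis up. Its top is 10 mm above the origin; x and y run along its sides.
- dish: Lantern base: loose round galvanized dish, 110 mm across the rim, 98 mm across the foot, rim 14 mm high, floor 5 mm thick. In its middle an open upright candle socket, by which it can be gripped: a tube of 42 mm outer, 36 mm inner diameter, its top 29 mm above the underside. Flat floor from 21 to 46 mm radius. About 0.3 kg. Origin at the centre of its underside, z axis up. 
- candle: Short cream candle standing upright, solid cylinder 26 mm diameter, 58 mm tall, with a 6 mm thin wick on top. About 40 g. Origin at the centre of its underside, z axis up. 
- shade: Lantern shade: loose upright galvanized tube, open at both ends, pierced with rows of small holes; 66 mm outer and 60 mm inner diameter, 80 mm tall. It goes round candle and socket and stands on the dish floor. About 0.15 kg. Origin at the centre of its underside, z axis up. 
- cap: Lantern cap: galvanized conical lid. Brim 76 mm diameter, its underside 6 mm above the origin; under it a plug, 48 mm diameter, 6 mm deep, that enters the shade's mouth; on top a knob, 22 mm diameter, from 18 to 40 mm above the origin. It starts knob up, standing on its plug. About 0.12 kg. Origin at the centre of the plug's underside, z axis up.
- mug: Blue enamel mug, 74 mm diameter, 70 mm tall, handle to its +y side reaching about 35 mm beyond the wall. Loose bystander. Origin at the centre of its underside, z axis up. 
- matchbox_holder: Open dark tin holder 64 x 36 mm, 50 mm tall, with a cardboard matchbox in it, 56 mm tall over all. Loose bystander. Origin at the centre of its underside, z axis up. 
- comb: Flat horn comb, 130 mm long along its y axis, 36 mm wide, 5 mm thick, lying at one side of the work. Loose bystander. Origin at the centre of its underside, z axis up. 
- key: Rusted iron barn key, about 125 mm long along its x axis, 8 mm thick, lying flat at one side of the work. Loose bystander. Origin near the middle of its length on the underside, z axis up.
Not all that is in view belongs to the job. Leave any purple look-alike of the shade alone.

How it is judged (in metres and radians):
On the way, in this order (a step that is already met when the one before it is completed fails the run):
1. the dish stands in the middle of the tile (z of dish in the frame of tile between 0.006 and 0.014 m and horizontal distance between dish and tile below 0.015 m and angle between dish's own z axis and vertical below 0.1 rad), for 0.2 s.
2. the candle stands in the dish's socket, dish on the tile (all of step 1 and z of candle in the frame of dish between 0.001 and 0.01 m and horizontal distance between candle and dish below 0.009 m and angle between candle's own z axis and vertical below 0.1 rad), for 0.2 s.
3. the shade stands on the dish floor round the candle (all of step 2 and z of shade in the frame of dish between 0.001 and 0.01 m and horizontal distance between shade and dish below 0.012 m and angle between shade's own z axis and vertical below 0.1 rad), for 0.2 s.
4. the cap sits fully on the shade (all of step 3 and z of cap in the frame of shade between 0.07 and 0.0775 m and horizontal distance between cap and shade below 0.01 m and angle between cap's own z axis and vertical below 0.1 rad), for 0.2 s.
At the end, for the whole second after the job is handed in: Upright within 0.1 rad and at rest: dish flat on the tile within 15 mm of its middle; candle on the socket's bottom within 9 mm of the dish's axis; shade flat on the dish floor within 12 mm of that axis; cap plugged in the shade, brim on its edge, within 10 mm of its axis (all of step 4 and linear speed of each of dish, candle, shade, cap below 0.02 m/s and angular speed of each of dish, candle, shade, cap below 0.2 rad/s); the robot touches nothing.
It fails at once if the mug is shifted by more than 20 mm (distance of mug from where it was at the start of the episode above 0.02 m).
It fails at once if the matchbox holder is shifted by more than 20 mm (distance of matchbox_holder from where it was at the start of the episode above 0.02 m).
It fails at once if the comb is shifted by more than 20 mm (distance of comb from where it was at the start of the episode above 0.02 m).
It fails at once if the key is shifted by more than 20 mm (distance of key from where it was at the start of the episode above 0.02 m).
It also fails if it takes over 112 s, if anything falls off the work surface, if the arm or the gripper's body presses on something with over 40 N, if the wrist force passes 120 N, or if a joint passes its speed limit or range.

## Robot

A 6-joint arm with a two-finger parallel gripper is mounted at the origin on the work surface. World frame = base frame: x ahead of the robot, y to its left, z up, the work surface at z = 0. Lengths are in mm, angles in rad, forces in N, time in s.
With the tool pointing down it reaches from about 300 to 775 mm from the base axis. Payload 14.6 kg.
Tool frame: the origin (TCP) lies on the mounting face of the last link; the fingertips stand 199 mm ahead of it and the grasp point (between the pads) lies 180 mm ahead of it (env.tcp_to_tips is the distance from the TCP to the fingertips, in mm); z points along the fingers, y is the line along which they close (so a half turn about z gives the same grasp; the last joint's range is limited). The gripper opens to 94 mm and grips with 3 to 60 N. Pads are 16 mm wide; open, the fingers measure 119 mm over their backs; the gripper's body (75 mm by 177 mm) begins 78 mm behind the grasp point.
Start: joints at [1.208, 0.3, 1.521, -0, 1.321, -0.067], TCP at [160.326, 526.105, 404.646] pointing down, gripper open.
Joint ranges: [-3.03, 3.03], [-0.79, 2.21], [0.23, 2.52], [-1.04, 4.18], [0, 3.07], [-2.55, 2.55]. Speed limits (rad/s): [2.22, 2.22, 2.57, 3.14, 3.14, 3.14].

## Interface

Orientations are given as a unit quaternion [w, x, y, z].
In Python, from cell import env gives the robot as it stands.
- The arm moves only by the tool move_arm, never from a script. Its argument "plan" is a list of rows, each a list of 4 numbers: the shift along the tool's x, y, z in cm, then the turn about the tool's z in degrees. In form: [[tx, ty, tz, yaw], ...]. A call has 1 to 12 rows; each row shifts and turns the commanded pose from where the row before left it, along the tool's axes as they then stand; what a row does not reach is not made up. A row lasts 1/10 s, in which the tool goes at most 50 mm and 8.59 degrees, less where a joint would pass 70% of its speed; a pose out of reach is approached as far as the arm can. A call is refused whole if a number of a shift passes 5 or a number of a turn 8.59, either way. A call with a gripper value outside its range is refused whole. "claw" is the finger opening in cm, from 0 to 9.4, set as the call begins (left out, the last holds). The fingers move at their own pace and stop on an object; "grip_force" is the grip in N (left out, the last holds). Time passes only in rows, so rows that do not move let the fingers close. It gives the time, the measured TCP pose, the force, the opening and the grip force at its end, in the units of the state.
- env.sense(): the state, without advancing time (a new reading comes with each control period).
- env.snapshot(name): name is "scene" or "top" or "wrist"; returns a dict with "image" (480x640x3 uint8, red, green, blue), "K" (3x3 intrinsics, pixels), "dist_coeffs" ([k1, k2, p1, p2, k3] as OpenCV has them; the pictures are not rectified), "rvec" (rotation vector, rad) and "tvec" (3), from world to camera coordinates, as OpenCV has them. Camera axes: x right, y down, z forward; pixel columns grow to the right and rows downward; lengths in mm; the calibration is good to about 2 mm. A picture is of the moment at which its call begins. There is no depth.
- env.job_done(): hands the job in; it is judged then, once.
Trained networks look in the newest picture that a camera, given by its name, has taken for a name from the list of things; names that differ only in an ending like _2 or _b are one class to them, and where a whole thing is asked for, a point or a joint stands for the part that bears it (a point fixed in the world has none). Each returns a list of dicts, best first, with "score" (0 to 1); they miss things now and then, are a little off and sometimes report something else, mostly with a low value. They report only what shows in the picture. A call takes as long as a camera call. They do not tell look-alikes from the thing itself.
- env.boxes_of(camera, thing): "box" ([left, top, right, bottom] in pixels, round what is visible of it).
- env.cut_out(camera, thing): "mask" (480x640 bool, what is visible of it) and "box" ([left, top, right, bottom] in pixels, round what is visible of it).
- env.spot_point(camera, thing): "centre" ([column, row] in pixels: a listed point, or the origin of a listed thing).
The state is a dict: "clock": time; "joint_positions": joint angles; "joint_velocities": joint speeds; "effort": joint torques, N m; "position": TCP position; "orientation": TCP orientation; "wrist_force": force on the tool from outside, world axes, zero at the start; "wrist_torque": the same for the moment, N m; "gripper_width": finger opening in mm; "finger_force": force on a finger pad.
Only numpy, scipy, OpenCV 4.12 (cv2) and the standard library are available. Lean on these libraries where they do the work, as an engineer would, in place of code of your own. Each camera call takes 0.05 s, during which the arm holds its last target. There are 200 camera calls.

## Working session

There is one attempt and no reset: what is moved stays moved. The work goes in short steps, Python scripts to look and compute and a tool call to move; the robot and the scene stay as the last step left them, time stands still between calls to the robot, and variables do not carry over. Pictures are saved under pics/ and viewed, at most 14 in all, crops included, and the job is handed in when it is done.

Besides the shell and the picture viewer there is one more tool, called after "Call:" by a JSON object that holds its "op" and its "data", one argument or row to a line. move_arm: Moves the arm, as the interface text tells. Its arguments: {"type":"object","properties":{"plan":{"type":"array","items":{"type":"array","items":{"type":"number"}}},"claw":{"type":"number"},"grip_force":{"type":"number"}},"required":["plan"]}

```bash
ls; mkdir -p pics; cat > h.py <<'E'
import numpy as np, cv2
from cell import env
def snap(c,name=None):
    s=env.snapshot(c)
    if name: cv2.imwrite('pics/'+name+'.png',cv2.cvtColor(s['image'],cv2.COLOR_RGB2BGR))
    return s
def ray(s,px):
    R=cv2.Rodrigues(np.array(s['rvec'],float))[0]; t=np.array(s['tvec'],float).ravel()
    u=cv2.undistortPoints(np.array([[px]],float),np.array(s['K'],float),np.array(s['dist_coeffs'],float))[0,0]
    return -R.T@t, R.T@np.array([u[0],u[1],1.])
def at(s,px,z):
    c,d=ray(s,px); return c+d*(z-c[2])/d[2]
def proj(s,p):
    return cv2.projectPoints(np.array(p,float).reshape(-1,1,3),np.array(s['rvec'],float),np.array(s['tvec'],float),np.array(s['K'],float),np.array(s['dist_coeffs'],float))[0].reshape(-1,2)
E
python3 - <<'E'
from h import *
print(env.sense())
for c in ['top','scene']:
    s=snap(c,c+'0')
    C,_=ray(s,[320,240]); print(c,C.round())
    for t in ['tile','dish','candle','shade','cap','mug','matchbox_holder','comb','key']:
        b=env.boxes_of(c,t); p=env.spot_point(c,t)
        print(t,[(np.round(x['box']).tolist(),round(x['score'],2)) for x in b[:3]],[(np.round(x['centre'],1).tolist(),round(x['score'],2),at(s,x['centre'],0).round()[:2].tolist()) for x in p[:3]])
E
```

```text
pics
{'clock': 0.0, 'joint_positions': array([ 1.20839078e+00,  3.00441382e-01,  1.52158945e+00,  1.56443520e-05,
        1.32070904e+00, -6.65870919e-02]), 'joint_velocities': array([ 1.07540082e-03,  1.48405086e-04, -1.73268224e-03, -9.61730674e-04,
       -4.04761201e-05,  6.75089195e-05]), 'effort': array([ 5.19405803e-04, -5.31814992e+01, -3.52747321e+01,  7.08957645e-02,
        2.44008604e-02, -9.30212195e-05]), 'position': array([160.31813368, 526.07364816, 404.09896443]), 'orientation': array([-1.29499710e-04,  1.47372406e-01,  9.89080909e-01, -5.58850673e-04]), 'wrist_force': array([-0.24518257, -0.44340107,  0.05978377]), 'wrist_torque': array([-0.0610763 ,  0.03894854, -0.01216679]), 'finger_force': 0.0, 'gripper_width': 93.88285568834213}
top [397.  18. 947.]
tile [([89.0, 259.0, 148.0, 281.0], 0.73), ([237.0, 239.0, 308.0, 316.0], 0.58), ([309.0, 179.0, 346.0, 214.0], 0.46)] [([273.3, 269.4], 0.66, [472.0, 91.0])]
dish [([342.0, 251.0, 396.0, 303.0], 0.94)] [([366.6, 278.5], 0.66, [458.0, -99.0])]
candle [([201.0, 185.0, 219.0, 202.0], 0.57)] [([213.2, 199.1], 0.46, [61
[... 1066 characters left out ...]
 309.0, 229.0, 360.0], 0.8), ([247.0, 231.0, 292.0, 265.0], 0.46)] [([219.5, 284.2], 0.95, [472.0, -250.0]), ([212.8, 345.1], 0.9, [594.0, -348.0])]
cap [([326.0, 255.0, 364.0, 280.0], 0.85)] [([339.8, 271.1], 0.85, [625.0, -22.0]), ([403.5, 170.4], 0.33, [471.0, 395.0])]
mug [([246.0, 286.0, 290.0, 336.0], 0.96)] [([267.1, 317.8], 0.68, [615.0, -227.0])]
matchbox_holder [([362.0, 168.0, 392.0, 194.0], 0.65)] [([373.6, 187.6], 0.97, [467.0, 268.0])]
comb [([390.0, 160.0, 423.0, 180.0], 0.75), ([244.0, 233.0, 292.0, 265.0], 0.66)] [([403.2, 169.3], 0.51, [467.0, 398.0])]
key [([131.0, 306.0, 176.0, 353.0], 0.72)] [([152.4, 330.4], 0.6, [483.0, -419.0]), ([408.7, 222.7], 0.35, [627.0, 228.0])]
```

```bash
python3 - <<'E'
import cv2
im=cv2.imread('pics/top0.png'); cv2.imwrite('pics/top0b.png',cv2.resize(im[120:360,60:560],(800,384)))
E
```

```text
(no output)
```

View pics/top0.png

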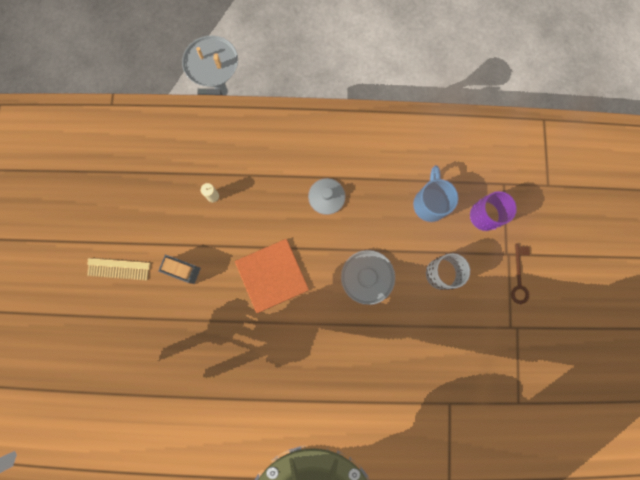

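View pics/scene0.png

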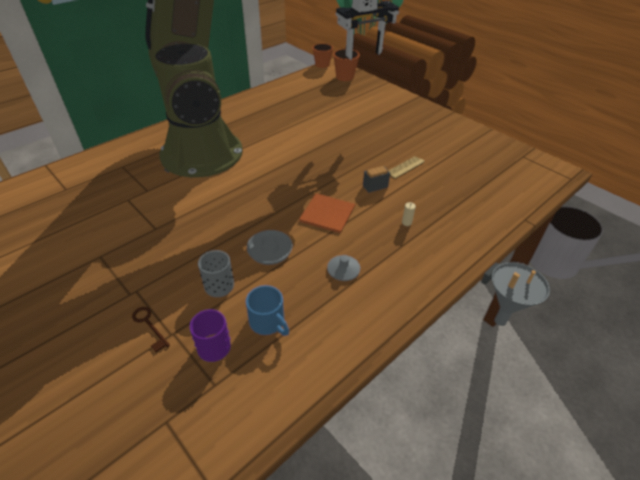

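```bash
cat >> h.py <<'E'
from scipy.optimize import least_squares
a=np.linspace(0,2*np.pi,48,endpoint=False)
def rings(l): return np.vstack([np.c_[r*np.cos(a),r*np.sin(a),np.full(48,z)] for r,z in l])
M={'dish':rings([(49,0),(55,14)]),'candle':rings([(13,0),(13,58)]),'shade':rings([(33,0),(33,80)]),
 'cap':rings([(24,0),(38,6),(11,18),(11,40)]),'tile':np.array([[x,y,z] for x in(-57.5,57.5) for y in(-57.5,57.5) for z in(0,10)],float)}
def cen(p):
    m=cv2.moments(cv2.convexHull(np.float32(p))); return np.array([m['m10'],m['m01']])/m['m00']
def loc(thing,shots,guess,z0=0,yaw=0.,k=25):
    c,s_=np.cos(yaw),np.sin(yaw); R=np.array([[c,-s_,0],[s_,c,0],[0,0,1]])
    obs=[]
    for n,s in shots.items():
        for m in env.cut_out(n,thing):
            mm=m['mask'].astype(np.uint8)
            _,lab,st,_=cv2.connectedComponentsWithStats(mm)
            pts=np.argwhere(lab==1+np.argmax(st[1:,4]))[:,::-1]
            e=proj(s,M[thing]@R.T+[*guess,z0])
            if np.linalg.norm(cen(pts)-cen(e))<k:
                obs.append((s,cen(pts))); print(n,thing,'score',round(m['score'],2),'area ratio',round(cv2.contourArea(cv2.convexHull(np.float32(pts)))/cv2.contourArea(cv2.convexHull(np.float32(e))),2),'xy',end=' ')
                f=lambda x:cen(proj(s,M[thing]@R.T+[*x,z0]))-obs[-1][1]
                print(least_squares(f,guess).x.round(1)); break
    if obs:
        f=lambda x:np.concatenate([cen(proj(s,M[thing]@R.T+[*x,z0]))-o for s,o in obs])
        r=least_squares(f,guess); print(thing,r.x.round(1),'res',r.fun.round(1)); return r.x
E
python3 - <<'E'
from h import *
S={c:snap(c) for c in('top','scene')}
for t,g in dict(tile=(470,90),dish=(458,-100),candle=(620,222),shade=(472,-250),cap=(626,-18)).items(): loc(t,S,g,yaw=.35 if t=='tile' else 0)
R=cv2.Rodrigues
from scipy.spatial.transform import Rotation as Q
q=env.sense()['orientation']; print(Q.from_quat(np.roll(q,-1)).as_matrix().round(2))
for m in env.cut_out('top','tile'): 
    r=cv2.minAreaRect(np.argwhere(m['mask'])[:,::-1].astype(np.float32)); print(r)
E
```

```text
top tile score 0.72 area ratio 1.01 xy [470.  90.]
scene tile score 0.84 area ratio 0.95 xy [462.5  90. ]
tile [462.5  90. ] res [ 1.8 -1.6 -0.8  1.7]
top dish score 0.88 area ratio 0.93 xy [461.3 -99.8]
scene dish score 0.62 area ratio 0.97 xy [461.2 -99. ]
dish [461.2 -99.4] res [-0.2  0.  -0.1  0.1]
top candle score 0.71 area ratio 0.89 xy [621.6 223.7]
scene candle score 0.62 area ratio 0.92 xy [620.9 226.4]
candle [621.4 224.4] res [-0.4  0.1 -0.4  0.4]
top shade score 0.96 area ratio 0.99 xy [ 472.6 -252.6]
scene shade score 0.74 area ratio 0.99 xy [ 474.9 -253.7]
shade [ 473.3 -252.9] res [ 0.1 -0.3 -0.1 -0.6]
top cap score 0.91 area ratio 1.04 xy [626. -18.]
scene cap score 0.76 area ratio 0.99 xy [628.5 -18. ]
cap [628.4 -18. ] res [ 2.3 -0.8 -1.3  1.6]
[[-0.96  0.29  0.  ]
 [ 0.29  0.96  0.  ]
 [-0.    0.   -1.  ]]
((271.7198486328125, 275.23809814453125), (57.65308380126953, 58.32595443725586), 66.57130432128906)
```

```bash
sed -i 's/least_squares(f,guess)/least_squares(f,guess,diff_step=.02)/g' h.py
cat >> h.py <<'E'
from scipy.spatial.transform import Rotation as Q
def go(x,y,z):
    s=env.sense(); R=Q.from_quat(np.roll(s['orientation'],-1)).as_matrix()
    d=np.array([x,y,z])-s['position']
    print('tool shift cm',(R.T@d/10).round(2),'pos',s['position'].round(1),'yaxis',R[:,1].round(3),'yawdeg',np.degrees(np.arctan2(R[1,1],R[0,1])).round(1),'t',round(s['clock'],2),'w',s['gripper_width'].round(1),'F',s['wrist_force'].round(1),'q6',s['joint_positions'][5].round(2))
E
python3 - <<'E'
from h import *
S={c:snap(c) for c in('top','scene')}
for t,g in dict(tile=(470,90),dish=(458,-100),cap=(626,-18)).items(): loc(t,S,g,yaw=.4 if t=='tile' else 0)
go(461,-99,404);go(461,-99,320)
E
```

```text
top tile score 0.78 area ratio 0.98 xy [459.7  93.7]
scene tile score 0.88 area ratio 0.91 xy [459.   96.5]
tile [459.7  94.4] res [-0.4 -0.  -0.4  0.5]
top dish score 0.71 area ratio 0.93 xy [ 460.6 -100.1]
scene dish score 0.7 area ratio 0.94 xy [461.8 -99.3]
dish [461.  -99.7] res [-0.2 -0.2 -0.3 -0.1]
top cap score 0.88 area ratio 0.92 xy [626.9 -14.1]
cap [626.9 -14.1] res [0. 0.]Traceback (most recent call last):
  File "<stdin>", line 4, in <module>
  File "h.py", line 42, in go
    print('tool shift cm',(R.T@d/10).round(2),'pos',s['position'].round(1),'yaxis',R[:,1].round(3),'yawdeg',np.degrees(np.arctan2(R[1,1],R[0,1])).round(1),'t',round(s['clock'],2),'w',s['gripper_width'].round(1),'F',s['wrist_force'].round(1),'q6',s['joint_positions'][5].round(2))
                                                                                                                                                                                       ^^^^^^^^^^^^^^^^^^^^^^^^
AttributeError: 'float' object has no attribute 'round'
```

```bash
sed -i "s/s\['gripper_width'\].round(1)/np.round(s['gripper_width'],1)/" h.py; echo
```

Call:
{"op": "move_arm", "data": {
  "plan": [
    [-3.3, -3.6, 0, 0],
    [-3.3, -3.6, 0, 0],
    [-3.3, -3.6, 0, 0],
    [-3.3, -3.6, 0, 0],
    [-3.3, -3.6, 0, 0],
    [-3.3, -3.6, 0, 0],
    [-3.3, -3.6, 0, 0],
    [-3.3, -3.6, 0, 0],
    [-3.3, -3.6, 0, 0],
    [-3.3, -3.6, 0, 0],
    [-3.3, -3.6, 0, 0],
    [-3.3, -3.6, 0, 0]
  ],
  "claw": 6.2
}}

```text
clock: 4.15
position: [413.5, -4.7, 405.0]
orientation: [0.0, 0.148, 0.989, 0.0]
wrist_force: [0.9, 1.4, 0.3]
gripper_width: 61.8
finger_force: 0.0
```

Call:
{"op": "move_arm", "data": {
  "plan": [
    [-3.3, -3.6, 0, 0],
    [-3.3, -3.6, 0, 0],
    [0, 0, 4, 0],
    [0, 0, 4, 0],
    [0, 0, 0, 0],
    [0, 0, 0, 0]
  ]
}}

```text
clock: 4.75
position: [455.6, -90.6, 325.6]
orientation: [-0.0, 0.147, 0.989, 0.0]
wrist_force: [0.2, 0.1, 0.8]
gripper_width: 61.9
finger_force: 0.0
```

```bash
python3 - <<'E'
from h import *
go(461,-99.5,209)
s=snap('wrist','w1'); print(ray(s,[320,240])[0])
loc('dish',{'wrist':s},(461,-99.5),k=200)
for p in env.spot_point('wrist','dish'): print(p,at(s,p['centre'],0))
E
```

```text
tool shift cm [-0.77 -0.69 11.66] pos [455.6 -90.6 325.6] yaxis [0.291 0.957 0.   ] yawdeg 73.1 t 4.75 w 61.9 F [0.2 0.1 0.8] q6 -1.55
[374.56969666 -66.36803044 306.03165361]
{'centre': [309.6, 243.5], 'score': 0.75} [462.04619001 -99.10810662   0.        ]
```

View pics/w1.png

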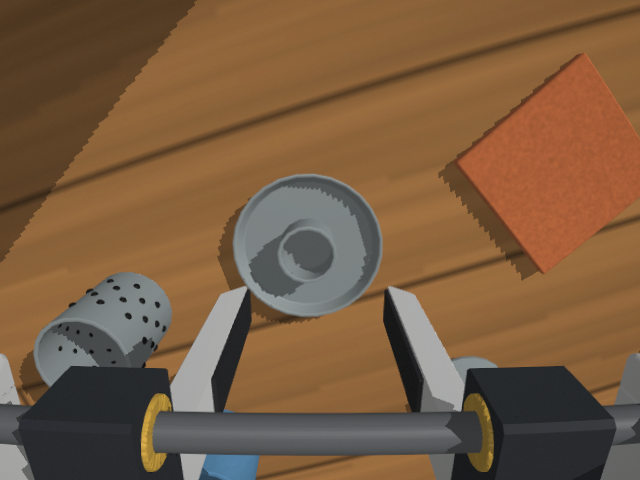

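Call:
{"op": "move_arm", "data": {
  "plan": [
    [-0.8, -0.7, 2, 0],
    [0, 0, 4, 0],
    [0, 0, 3.4, 0],
    [0, 0, 0, 0],
    [0, 0, 1.2, 0],
    [0, 0, 1.1, 0],
    [0, 0, 0, 0],
    [0, 0, 0, 0]
  ],
  "claw": 5.5
}}

```text
clock: 5.7
position: [461.2, -99.7, 208.3]
orientation: [0.0, 0.147, 0.989, -0.0]
wrist_force: [0.0, -0.0, 1.2]
gripper_width: 54.9
finger_force: 0.0
```

```bash
python3 - <<'E'
from h import *
go(461.5,-99.3,208)
E
```

```text
tool shift cm [-0.02  0.05  0.03] pos [461.2 -99.7 208.3] yaxis [ 0.291  0.957 -0.   ] yawdeg 73.1 t 5.7 w 54.9 F [ 0.  -0.   1.2] q6 -1.57
```

Call:
{"op": "move_arm", "data": {
  "plan": [
    [0, 0, 0, 0],
    [0, 0, 0, 0],
    [0, 0, 0, 0],
    [0, 0, 0, 0],
    [0, 0, 0, 0],
    [0, 0, 0, 0],
    [0, 0, -1, 0],
    [0, 0, -2, 0],
    [0, 0, -2, 0],
    [0, 0, 0, 0]
  ],
  "claw": 3.0,
  "grip_force": 30
}}

```text
clock: 6.7
position: [461.3, -99.8, 260.0]
orientation: [0.002, 0.147, 0.989, -0.0]
wrist_force: [-0.4, -0.0, -3.0]
gripper_width: 41.9
finger_force: 30.0
```

```bash
python3 - <<'E'
from h import *
go(459.5,94.8,250)
S={c:snap(c) for c in('top','scene','wrist')}
loc('tile',S,(459.5,94.8),yaw=.4)
loc('dish',S,(461.5,-99.3),z0=50)
E
```

```text
tool shift cm [ 5.85 18.56  0.97] pos [461.3 -99.8 260. ] yaxis [0.292 0.957 0.   ] yawdeg 73.1 t 6.7 w 41.9 F [-0.4 -0.  -3. ] q6 -1.57
top tile score 0.82 area ratio 0.99 xy [459.2  94. ]
scene tile score 0.7 area ratio 0.97 xy [459.   95.9]
tile [459.3  94.5] res [-0.3 -0.1 -0.3  0.3]
scene dish score 0.59 area ratio 0.92 xy [461.4 -98.9]
wrist dish score 0.79 area ratio 0.96 xy [ 460.3 -100.2]
dish [ 460.3 -100.1] res [-0.7  0.   0.1  0.1]
```

Dish is held. Carry to the tile.

Call:
{"op": "move_arm", "data": {
  "plan": [
    [1.0, 3.1, 0, 0],
    [1.0, 3.1, 0, 0],
    [1.0, 3.1, 0, 0],
    [1.0, 3.1, 0, 0],
    [1.0, 3.1, 0, 0],
    [0.8, 3.0, 0, 0],
    [0, 0, 1.0, 0],
    [0, 0, 1.0, 0],
    [0, 0, 0, 0],
    [0, 0, 0, 0]
  ]
}}

```text
clock: 8.15
position: [459.5, 93.4, 237.3]
orientation: [-0.0, 0.148, 0.989, -0.0]
wrist_force: [-0.1, 0.2, -2.8]
gripper_width: 41.6
finger_force: 30.0
```

```bash
python3 - <<'E'
from h import *
go(459.3,94.5,219)
E
```

```text
tool shift cm [0.05 0.1  1.83] pos [459.5  93.4 237.3] yaxis [ 0.293  0.956 -0.   ] yawdeg 73.0 t 8.15 w 41.6 F [-0.1  0.2 -2.8] q6 -1.15
```

Call:
{"op": "move_arm", "data": {
  "plan": [
    [0, 0.1, 0.9, 0],
    [0, 0, 0.7, 0],
    [0, 0, 0.2, 0],
    [0, 0, 0, 0],
    [0, 0, 0.1, 0],
    [0, 0, 0, 0]
  ]
}}

```text
clock: 8.75
position: [459.7, 95.1, 218.7]
orientation: [0.0, 0.147, 0.989, 0.0]
wrist_force: [0.5, 0.0, -2.3]
gripper_width: 41.5
finger_force: 30.0
```

Call:
{"op": "move_arm", "data": {
  "plan": [
    [0, 0, 0, 0],
    [0, 0, 0, 0],
    [0, 0, 0, 0],
    [0, 0, 0, 0],
    [0, 0, -1, 0],
    [0, 0, -3, 0],
    [0, 0, -5, 0],
    [0, 0, -5, 0],
    [0, 0, 0, 0]
  ],
  "claw": 5.5
}}

```text
clock: 9.65
position: [460.1, 95.2, 365.5]
orientation: [0.005, 0.147, 0.989, 0.001]
wrist_force: [0.9, 0.5, -0.3]
gripper_width: 54.9
finger_force: 0.0
```

```bash
python3 - <<'E'
from h import *
S={c:snap(c) for c in('top','scene','wrist')}
loc('tile',S,(459.5,94.8),yaw=.4)
d=loc('dish',S,(459.5,94.8),z0=10)
go(621.3,224.5,350)
E
```

```text
scene tile score 0.69 area ratio 0.75 xy [469.7  88.8]
wrist tile score 0.8 area ratio 0.81 xy [448.5  97.6]
tile [449.6  97.6] res [-2.8 -5.3  0.3  1.4]
top dish score 0.81 area ratio 0.11 xy [423.1 111.6]
scene dish score 0.81 area ratio 0.95 xy [456.3  98.1]
wrist dish score 0.86 area ratio 0.98 xy [460.   94.3]
dish [454.9  96.9] res [  8.1 -15.9  -0.7  -0.1   1.2  -7.1]
tool shift cm [-11.69  17.09   0.76] pos [459.7  95.1 357.9] yaxis [ 0.292  0.957 -0.001] yawdeg 73.0 t 10.1 w 55.0 F [-0.4 -0.8 -0.1] q6 -1.15
```

Call:
{"op": "move_arm", "data": {
  "plan": [
    [-2.4, 3.4, 0, 0],
    [-2.4, 3.4, 0, 0],
    [-2.4, 3.4, 0, 0],
    [-2.3, 3.4, 0, 0],
    [-2.2, 3.4, 0, 0],
    [0, 0, 0, 0],
    [0, 0, 0, 0]
  ]
}}

```text
clock: 10.8
position: [621.3, 223.9, 357.1]
orientation: [-0.001, 0.147, 0.989, -0.0]
wrist_force: [0.1, -0.2, 0.2]
gripper_width: 54.9
finger_force: 0.0
```

```bash
python3 - <<'E'
from h import *
S={c:snap(c) for c in('top','scene','wrist')}
loc('candle',S,(621.3,224.5))
d=loc('dish',S,(460,94.5),z0=10)
for p in env.spot_point('wrist','candle'): print(p,at(S['wrist'],p['centre'],0))
go(621.3,224.5,230)
E
```

```text
scene candle score 0.54 area ratio 0.8 xy [619.2 228.9]
wrist candle score 0.9 area ratio 0.95 xy [621.3 223.3]
candle [621.3 223.6] res [-0.7  1.3  0.3 -0.1]
top dish score 0.69 area ratio 0.98 xy [459.6  94.6]
scene dish score 0.59 area ratio 0.94 xy [458.9  97.4]
wrist dish score 0.87 area ratio 0.97 xy [460.1  94.1]
dish [460.1  94.3] res [ 0.2 -0.2 -0.5  0.7  0.2 -0.2]
{'centre': [314.6, 222.8], 'score': 0.91} [620.46673828 220.25601498   0.        ]
tool shift cm [1.000e-02 1.100e-01 1.289e+01] pos [621.1 223.4 358.9] yaxis [0.292 0.956 0.   ] yawdeg 73.0 t 11.3 w 54.9 F [ 0.1 -0.9 -0. ] q6 -0.98
```

Call:
{"op": "move_arm", "data": {
  "plan": [
    [0, 0, 4.5, 0],
    [0, 0, 4.5, 0],
    [0, 0, 2.5, 0],
    [0, 0, 1.4, 0],
    [0, 0, 0, 0],
    [0, 0, 0, 0]
  ]
}}

```text
clock: 11.9
position: [621.5, 223.7, 231.1]
orientation: [0.001, 0.147, 0.989, 0.0]
wrist_force: [0.1, 0.2, 1.4]
gripper_width: 54.8
finger_force: 0.0
```

Call:
{"op": "move_arm", "data": {
  "plan": [
    [0, 0, 0, 0],
    [0, 0, 0, 0],
    [0, 0, 0, 0],
    [0, 0, 0, 0],
    [0, 0, 0, 0],
    [0, 0, 0, 0],
    [0, 0, 0, 0],
    [0, 0, 0, 0],
    [0, 0, -2, 0],
    [0, 0, -4, 0],
    [0, 0, -3, 0],
    [0, 0, 0, 0]
  ],
  "claw": 1.5,
  "grip_force": 15
}}

```text
clock: 13.1
position: [621.5, 223.7, 324.1]
orientation: [0.003, 0.147, 0.989, 0.001]
wrist_force: [-0.3, 0.4, -0.5]
gripper_width: 25.7
finger_force: 15.0
```

```bash
python3 - <<'E'
from h import *
go(460,94.4,320)
E
```

```text
tool shift cm [ 11.68 -17.08   0.29] pos [621.5 223.7 324.1] yaxis [0.291 0.957 0.004] yawdeg 73.1 t 13.1 w 25.7 F [-0.3  0.4 -0.5] q6 -0.98
```

Call:
{"op": "move_arm", "data": {
  "plan": [
    [2.0, -2.9, 0, 0],
    [2.0, -2.9, 0, 0],
    [2.0, -2.9, 0, 0],
    [2.0, -2.8, 0, 0],
    [1.9, -2.8, 0, 0],
    [1.8, -2.8, 0, 0],
    [0, 0, 0, 0],
    [0, 0, 2.0, 0],
    [0, 0, 0, 0],
    [0, 0, 0, 0]
  ]
}}

```text
clock: 14.1
position: [459.6, 94.4, 299.3]
orientation: [-0.001, 0.147, 0.989, -0.0]
wrist_force: [-0.3, -0.8, 0.2]
gripper_width: 25.5
finger_force: 15.0
```

```bash
python3 - <<'E'
from h import *
go(460,94.4,246)
s=snap('wrist','w2')
loc('dish',{'wrist':s},(460,94.4),z0=10,k=60)
loc('candle',{'wrist':s},(460,94.4),z0=env.sense()['position'][2]-231,k=60)
E
```

```text
tool shift cm [-0.04  0.02  5.33] pos [459.6  94.4 299.3] yaxis [ 0.291  0.957 -0.001] yawdeg 73.1 t 14.1 w 25.5 F [-0.3 -0.8  0.2] q6 -1.15
wrist dish score 0.92 area ratio 0.88 xy [454.6  96.2]
dish [454.6  96.2] res [-0.  0.]
wrist candle score 0.75 area ratio 0.93 xy [459.3  93.6]
candle [459.3  93.6] res [-0. -0.]
```

View pics/w2.png

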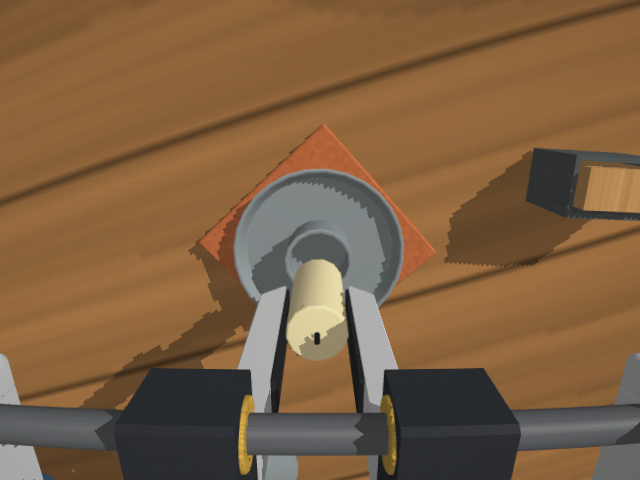

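The dish sits centred on the tile (about 318,246) and the candle is held upright in line with the socket at (318,255). I'll lower it.

Call:
{"op": "move_arm", "data": {
  "plan": [
    [0, 0, 2, 0],
    [0, 0, 1.5, 0],
    [0, 0, 1.0, 0],
    [0, 0, 0.5, 0],
    [0, 0, 0.2, 0],
    [0, 0, 0, 0],
    [0, 0, 0, 0]
  ]
}}

```text
clock: 14.95
position: [459.6, 94.2, 248.2]
orientation: [0.0, 0.147, 0.989, 0.0]
wrist_force: [0.1, -0.1, -0.0]
gripper_width: 25.5
finger_force: 15.0
```

Call:
{"op": "move_arm", "data": {
  "plan": [
    [0, 0, 0, 0],
    [0, 0, 0, 0],
    [0, 0, 0, 0],
    [0, 0, 0, 0],
    [0, 0, -1.5, 0],
    [0, 0, -4, 0],
    [0, 0, -5, 0],
    [0, 0, -2, 0],
    [0, 0, 0, 0]
  ],
  "claw": 4.5
}}

```text
clock: 15.85
position: [459.5, 94.2, 375.6]
orientation: [0.003, 0.147, 0.989, 0.001]
wrist_force: [0.1, 0.6, -0.5]
gripper_width: 44.7
finger_force: 0.0
```

```bash
python3 - <<'E'
from h import *
s=snap('wrist','w3')
loc('candle',{'wrist':s},(460,94.4),z0=15,k=60)
loc('dish',{'wrist':s},(460,94.4),z0=10,k=60)
go(473.3,-252.9,375)
E
```

```text
wrist candle score 0.61 area ratio 0.91 xy [459.5  93.4]
candle [459.5  93.4] res [-0.  0.]
wrist dish score 0.69 area ratio 0.98 xy [459.8  94.3]
dish [459.8  94.3] res [0. 0.]
tool shift cm [-11.46 -32.78  -0.35] pos [459.2  94.1 371.5] yaxis [ 0.292  0.957 -0.001] yawdeg 73.1 t 16.0 w 45.0 F [ 0.1 -0.5 -0.7] q6 -1.15
```

View pics/w3.png

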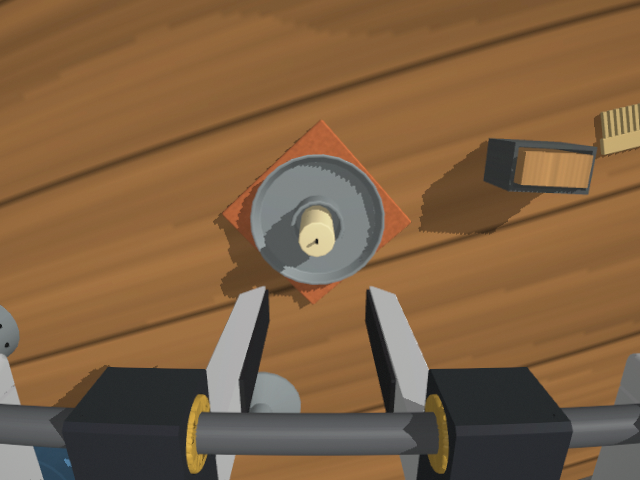

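Call:
{"op": "move_arm", "data": {
  "plan": [
    [-1.4, -4.1, 0, 0],
    [-1.4, -4.1, 0, 0],
    [-1.4, -4.1, 0, 0],
    [-1.4, -4.1, 0, 0],
    [-1.4, -4.1, 0, 0],
    [-1.5, -4.1, 0, 0],
    [-1.5, -4.1, 0, 0],
    [-1.5, -4.1, 0, 0],
    [0, 0, 0, 0],
    [0, 0, 0, 0]
  ],
  "claw": 9.0
}}

```text
clock: 17.0
position: [473.6, -253.7, 370.8]
orientation: [-0.001, 0.148, 0.989, 0.001]
wrist_force: [-0.3, 0.1, -0.1]
gripper_width: 89.8
finger_force: 0.0
```

```bash
python3 - <<'E'
from h import *
S={c:snap(c) for c in('wrist','scene')}
p=loc('shade',S,(473.3,-252.9),k=60)
go(*p,243)
E
```

```text
wrist shade score 0.59 area ratio 0.97 xy [ 472.9 -253.9]
scene shade score 0.56 area ratio 1.04 xy [ 475.8 -254. ]
shade [ 473.1 -253.9] res [ 0.1  0.3 -0.6 -0.7]
tool shift cm [ 0.02 -0.2  12.93] pos [ 473.9 -252.1  372.3] yaxis [0.29  0.957 0.   ] yawdeg 73.1 t 17.2 w 89.7 F [-0.2  1.5 -0.2] q6 -1.83
```

Call:
{"op": "move_arm", "data": {
  "plan": [
    [0, -0.1, 4.5, 0],
    [0, 0, 4.5, 0],
    [0, 0, 2.5, 0],
    [0, 0, 1.4, 0],
    [0, 0, 0, 0],
    [0, 0, 0, 0]
  ]
}}

```text
clock: 17.8
position: [473.9, -254.0, 244.9]
orientation: [0.001, 0.147, 0.989, -0.0]
wrist_force: [-0.0, -0.4, 0.2]
gripper_width: 90.0
finger_force: 0.0
```

Call:
{"op": "move_arm", "data": {
  "plan": [
    [0, 0, 0, 0],
    [0, 0, 0, 0],
    [0, 0, 0, 0],
    [0, 0, 0, 0],
    [0, 0, 0, 0],
    [0, 0, 0, 0],
    [0, 0, -2, 0],
    [0, 0, -4, 0],
    [0, 0, -4, 0],
    [0, 0, -2, 0],
    [0, 0, 0, 0]
  ],
  "claw": 5.5,
  "grip_force": 20
}}

```text
clock: 18.9
position: [473.6, -254.2, 366.2]
orientation: [0.002, 0.147, 0.989, -0.001]
wrist_force: [0.1, 0.1, -1.7]
gripper_width: 66.4
finger_force: 20.0
```

```bash
python3 - <<'E'
from h import *
go(459.8,94.2,365)
E
```

```text
tool shift cm [1.147e+01 3.292e+01 3.000e-02] pos [ 473.6 -254.2  366.2] yaxis [ 0.291  0.957 -0.001] yawdeg 73.1 t 18.9 w 66.4 F [ 0.1  0.1 -1.7] q6 -1.84
```

Call:
{"op": "move_arm", "data": {
  "plan": [
    [1.2, 3.3, 0, 0],
    [1.2, 3.3, 0, 0],
    [1.2, 3.3, 0, 0],
    [1.1, 3.3, 0, 0],
    [1.1, 3.3, 0, 0],
    [1.1, 3.3, 0, 0],
    [1.1, 3.3, 0, 0],
    [1.1, 3.3, 0, 0],
    [1.2, 3.3, 0, 0],
    [1.2, 3.2, 0, 0],
    [0, 0, 0, 0],
    [0, 0, 0, 0]
  ]
}}

```text
clock: 20.1
position: [459.2, 94.5, 362.2]
orientation: [-0.001, 0.147, 0.989, -0.0]
wrist_force: [-0.5, -0.7, -1.7]
gripper_width: 66.5
finger_force: 20.0
```

```bash
python3 - <<'E'
from h import *
go(459.8,94.2,259)
z=env.sense()['position'][2]
S={c:snap(c) for c in('wrist','scene')}
cv2.imwrite('pics/w4.png',cv2.cvtColor(S['wrist']['image'],cv2.COLOR_RGB2BGR))
loc('shade',S,(459.8,94.2),z0=z-244,k=60)
E
```

```text
tool shift cm [-0.09  0.   10.32] pos [459.2  94.5 362.2] yaxis [ 0.29   0.957 -0.001] yawdeg 73.1 t 20.1 w 66.5 F [-0.5 -0.7 -1.7] q6 -1.15
wrist shade score 0.6 area ratio 1.0 xy [457.5  94.2]
scene shade score 0.86 area ratio 0.91 xy [458.7  95.9]
shade [457.6  94.2] res [ 0.1  0.1 -0.8  0.1]
```

View pics/w4.png

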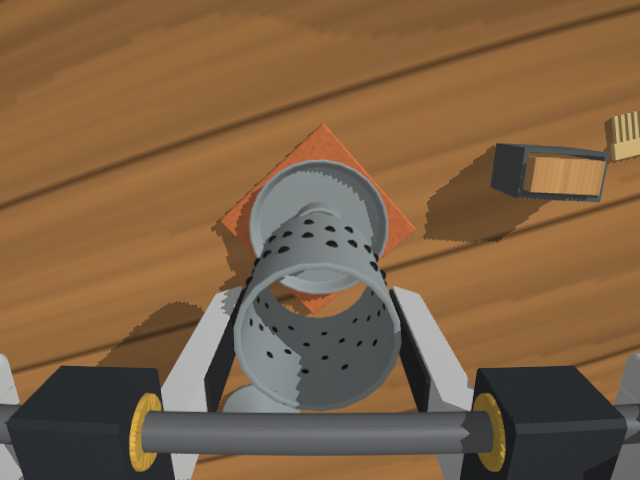

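Shade hangs upright and lined up over the dish; a slight 1–2 mm x correction while lowering.

Call:
{"op": "move_arm", "data": {
  "plan": [
    [-0.2, 0, 1, 0],
    [0, 0, 2.5, 0],
    [0, 0, 2.5, 0],
    [0, 0, 2, 0],
    [0, 0, 1.2, 0],
    [0, 0, 0.6, 0],
    [0, 0, 0.3, 0],
    [0, 0, 0, 0],
    [0, 0, 0, 0]
  ]
}}

```text
clock: 21.2
position: [461.5, 93.6, 263.3]
orientation: [0.001, 0.147, 0.989, 0.0]
wrist_force: [-0.8, 0.1, -1.9]
gripper_width: 66.5
finger_force: 20.0
```

```bash
python3 - <<'E'
from h import *
go(460,94.2,259)
E
```

```text
tool shift cm [0.16 0.02 0.43] pos [461.5  93.6 263.3] yaxis [0.292 0.957 0.   ] yawdeg 73.0 t 21.2 w 66.5 F [-0.8  0.1 -1.9] q6 -1.15
```

Call:
{"op": "move_arm", "data": {
  "plan": [
    [0, 0, 0.2, 0],
    [0, 0, 0.1, 0],
    [0, 0, 0.1, 0],
    [0, 0, 0, 0],
    [0, 0, 0, 0]
  ]
}}

```text
clock: 21.7
position: [461.4, 93.6, 259.3]
orientation: [0.0, 0.147, 0.989, 0.0]
wrist_force: [-2.6, -1.0, 6.7]
gripper_width: 66.5
finger_force: 20.0
```

```bash
python3 - <<'E'
from h import *
go(460,94.2,259)
E
```

```text
tool shift cm [0.15 0.02 0.03] pos [461.4  93.6 259.3] yaxis [0.291 0.957 0.   ] yawdeg 73.1 t 21.7 w 66.5 F [-2.6 -1.   6.7] q6 -1.15
```

Contact at the expected height. Release and rise.

Call:
{"op": "move_arm", "data": {
  "plan": [
    [0, 0, 0, 0],
    [0, 0, 0, 0],
    [0, 0, 0, 0],
    [0, 0, 0, 0],
    [0, 0, -1.5, 0],
    [0, 0, -4, 0],
    [0, 0, -5, 0],
    [0, 0, -3, 0],
    [0, 0, 0, 0]
  ],
  "claw": 8.8
}}

```text
clock: 22.6
position: [461.5, 93.6, 397.7]
orientation: [0.003, 0.147, 0.989, 0.001]
wrist_force: [-0.2, 0.2, -0.8]
gripper_width: 88.0
finger_force: 0.0
```

```bash
python3 - <<'E'
from h import *
s=snap('wrist','w5')
loc('shade',{'wrist':s},(460,94.4),z0=15,k=60)
loc('dish',{'wrist':s},(460,94.4),z0=10,k=60)
go(628,-16,395)
E
```

```text
wrist shade score 0.93 area ratio 0.98 xy [460.2  92.9]
shade [460.2  92.9] res [ 0. -0.]
wrist dish score 0.93 area ratio 0.9 xy [455.7  95.9]
dish [455.7  95.9] res [0. 0.]
tool shift cm [-19.15  -5.62  -0.25] pos [461.2  93.5 392.7] yaxis [ 0.292  0.957 -0.001] yawdeg 73.1 t 22.75 w 88.3 F [-0.1 -0.2 -1.2] q6 -1.15
```

View pics/w5.png

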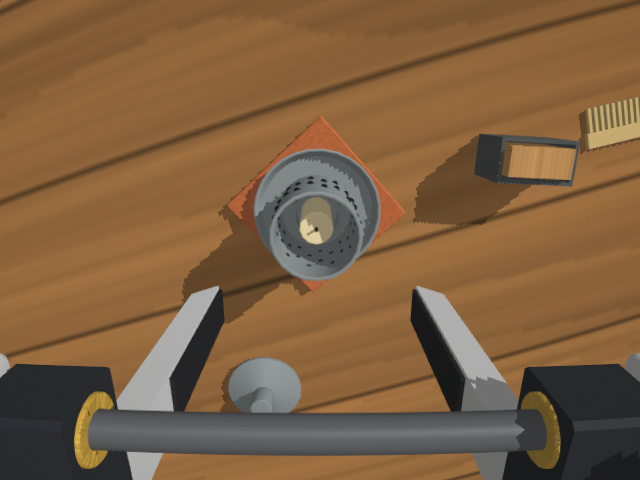

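The shade stands round the candle (mouth at about 316,235). Next the cap: stop over it and look, fingers at 50 mm.

Call:
{"op": "move_arm", "data": {
  "plan": [
    [-3.8, -1.1, 0, 0],
    [-3.8, -1.1, 0, 0],
    [-3.8, -1.1, 0, 0],
    [-3.8, -1.1, 1, 0],
    [-3.8, -1.1, 3, 0],
    [0, 0, 3, 0],
    [0, 0, 0, 0],
    [0, 0, 0, 0]
  ],
  "claw": 5.0
}}

```text
clock: 23.55
position: [626.9, -14.2, 323.1]
orientation: [-0.001, 0.147, 0.989, -0.0]
wrist_force: [0.6, 0.2, 0.5]
gripper_width: 49.6
finger_force: 0.0
```

```bash
python3 - <<'E'
from h import *
S={c:snap(c) for c in('wrist','scene')}
p=loc('cap',S,(628,-16),k=60)
for q in env.spot_point('wrist','cap'): print(q,at(S['wrist'],q['centre'],0))
go(*p,221)
S2={'top':snap('top')}
cv2.imwrite('pics/w6.png',cv2.cvtColor(S['wrist']['image'],cv2.COLOR_RGB2BGR))
loc('shade',{**S2,'scene':S['scene']},(460,93),z0=15,k=60)
E
```

```text
wrist cap score 0.64 area ratio 1.02 xy [627.5 -13.9]
scene cap score 0.88 area ratio 1.06 xy [627.  -11.6]
cap [627.5 -13.7] res [ 0.2 -0.1 -0.5  0.6]
{'centre': [317.3, 231.8], 'score': 0.62} [624.9268334  -14.11405063   0.        ]
tool shift cm [-0.03  0.04 10.43] pos [626.9 -14.1 325.3] yaxis [0.291 0.957 0.   ] yawdeg 73.1 t 23.8 w 50.0 F [ 0.4 -0.7  0.5] q6 -1.36
top shade score 0.47 area ratio 0.07 xy [480.5 116.9]
scene shade score 0.41 area ratio 0.04 xy [501.2  51.1]
shade [480.3 100.5] res [  8.6   0.3   8.5 -12.7]
```

View pics/w6.png

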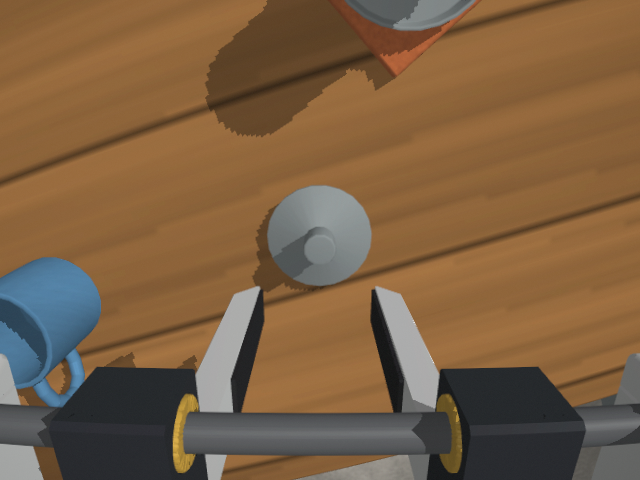

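Cap centred at (320,236), knob at (320,249), right between the fingers. Descend and grip.

Call:
{"op": "move_arm", "data": {
  "plan": [
    [0, 0, 4, 0],
    [0, 0, 3.5, 0],
    [0, 0, 2.0, 0],
    [0, 0, 0.9, 0],
    [0, 0, 0, 0],
    [0, 0, 0, 0]
  ]
}}

```text
clock: 24.55
position: [627.4, -14.4, 221.0]
orientation: [0.001, 0.147, 0.989, 0.0]
wrist_force: [-0.1, 0.6, 0.1]
gripper_width: 50.1
finger_force: 0.0
```

Call:
{"op": "move_arm", "data": {
  "plan": [
    [0, 0, 0, 0],
    [0, 0, 0, 0],
    [0, 0, 0, 0],
    [0, 0, 0, 0],
    [0, 0, 0, 0],
    [0, 0, 0, 0],
    [0, 0, 0, 0],
    [0, 0, -3, 0],
    [0, 0, -4, 0],
    [0, 0, -5, 0],
    [0, 0, -1.5, 0],
    [0, 0, 0, 0]
  ],
  "claw": 1.2,
  "grip_force": 20
}}

```text
clock: 25.75
position: [627.1, -14.4, 356.8]
orientation: [0.002, 0.147, 0.989, 0.0]
wrist_force: [1.1, 0.1, -1.4]
gripper_width: 21.5
finger_force: 20.0
```

```bash
python3 - <<'E'
from h import *
go(460.2,93.2,355)
E
```

```text
tool shift cm [19.1   5.43  0.11] pos [627.1 -14.4 356.8] yaxis [0.292 0.957 0.001] yawdeg 73.1 t 25.75 w 21.5 F [ 1.1  0.1 -1.4] q6 -1.36
```

Call:
{"op": "move_arm", "data": {
  "plan": [
    [2.7, 0.8, 0, 0],
    [2.7, 0.8, 0, 0],
    [2.7, 0.8, 0, 0],
    [2.7, 0.8, 0, 0],
    [2.7, 0.8, 0, 0],
    [2.8, 0.7, 0, 0],
    [2.8, 0.7, 0, 0],
    [0, 0, 0, 0],
    [0, 0, 2.0, 0],
    [0, 0, 0, 0],
    [0, 0, 0, 0]
  ]
}}

```text
clock: 26.85
position: [460.3, 92.7, 333.7]
orientation: [-0.001, 0.147, 0.989, -0.0]
wrist_force: [-0.1, -0.3, -0.0]
gripper_width: 21.7
finger_force: 20.0
```

```bash
python3 - <<'E'
from h import *
go(460.2,93.2,310)
z=env.sense()['position'][2]
S={c:snap(c) for c in('wrist','scene')}
cv2.imwrite('pics/w7.png',cv2.cvtColor(S['wrist']['image'],cv2.COLOR_RGB2BGR))
loc('cap',S,(460,93),z0=z-221,k=60)
E
```

```text
tool shift cm [0.02 0.05 2.37] pos [460.3  92.7 333.7] yaxis [ 0.292  0.956 -0.001] yawdeg 73.0 t 26.85 w 21.7 F [-0.1 -0.3 -0. ] q6 -1.15
wrist cap score 0.95 area ratio 1.0 xy [459.8  92. ]
scene cap score 0.96 area ratio 0.92 xy [458.3  94.7]
cap [459.8  92.1] res [ 0.1 -0.1 -0.3  0.7]
```

View pics/w7.png

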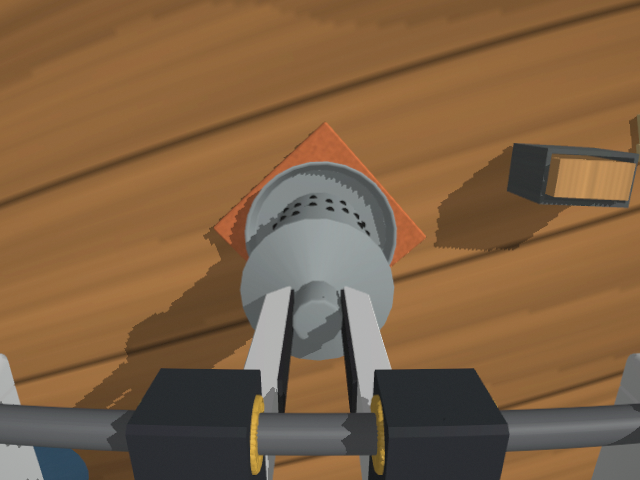

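Cap level and lined up (about 317,290) over the shade. Lower.

Call:
{"op": "move_arm", "data": {
  "plan": [
    [0, 0.1, 1.0, 0],
    [0, 0, 0.7, 0],
    [0, 0, 0.4, 0],
    [0, 0, 0.2, 0],
    [0, 0, 0, 0],
    [0, 0, 0.1, 0],
    [0, 0, 0, 0]
  ]
}}

```text
clock: 27.75
position: [460.4, 93.9, 310.7]
orientation: [0.0, 0.147, 0.989, 0.0]
wrist_force: [-0.1, -0.6, 0.0]
gripper_width: 21.0
finger_force: 20.0
```

```bash
python3 - <<'E'
from h import *
go(460.2,93.2,310)
E
```

```text
tool shift cm [-0.   -0.07  0.07] pos [460.4  93.9 310.7] yaxis [0.291 0.957 0.   ] yawdeg 73.1 t 27.75 w 21.0 F [-0.1 -0.6  0. ] q6 -1.15
```

Call:
{"op": "move_arm", "data": {
  "plan": [
    [0, 0, 0.1, 0],
    [0, 0, 0, 0],
    [0, 0, 0, 0],
    [0, 0, 0, 0],
    [0, 0, 0, 0]
  ]
}}

```text
clock: 28.25
position: [460.4, 93.9, 309.7]
orientation: [0.0, 0.147, 0.989, 0.0]
wrist_force: [0.4, -0.1, -0.8]
gripper_width: 21.6
finger_force: 20.0
```

Call:
{"op": "move_arm", "data": {
  "plan": [
    [0, 0, 0, 0],
    [0, 0, 0, 0],
    [0, 0, 0, 0],
    [0, 0, 0, 0],
    [0, 0, -2, 0],
    [0, 0, -4, 0],
    [0, 0, -4, 0],
    [5, 0, 0, 0],
    [0, 0, 0, 0],
    [0, 0, 0, 0]
  ],
  "claw": 5
}}

```text
clock: 29.25
position: [412.1, 108.6, 410.0]
orientation: [0.001, 0.147, 0.989, 0.0]
wrist_force: [0.8, 0.6, -0.4]
gripper_width: 50.1
finger_force: 0.0
```

```bash
python3 - <<'E'
from h import *
go(460,93,310)
S={c:snap(c) for c in('wrist','scene')}
loc('cap',S,(460,93),z0=89,k=60);loc('cap',S,(460,93),z0=95,k=60)
loc('shade',S,(460,93),z0=15,k=60)
w=S['wrist']['image']; i=cv2.resize(S['scene']['image'][120:260,250:430],(540,420),interpolation=cv2.INTER_CUBIC)
o=np.zeros((420,800,3),np.uint8); o[:,:540]=i; o[:195,540:]=cv2.resize(w,(260,195))
cv2.imwrite('pics/f.png',o[:,:,::-1])
E
```

```text
tool shift cm [-5.02 -0.11 10.01] pos [412.1 108.6 410. ] yaxis [0.291 0.957 0.   ] yawdeg 73.1 t 29.25 w 50.1 F [ 0.8  0.6 -0.4] q6 -1.1
wrist cap score 0.55 area ratio 1.01 xy [460.1  93.1]
scene cap score 0.75 area ratio 0.9 xy [460.   96.4]
cap [460.2  93.3] res [ 0.3  0.  -0.8  0.6]
wrist cap score 0.55 area ratio 0.97 xy [457.5  93.9]
scene cap score 0.75 area ratio 0.9 xy [465.4  91. ]
cap [458.   93.9] res [ 0.2  0.5 -1.2 -1.9]
wrist shade score 0.89 area ratio 0.21 xy [428.8 102.5]
scene shade score 0.75 area ratio 0.56 xy [478.8  76.7]
shade [431.7 102. ] res [  0.5   3.3  -5.4 -13. ]
```

View pics/f.png

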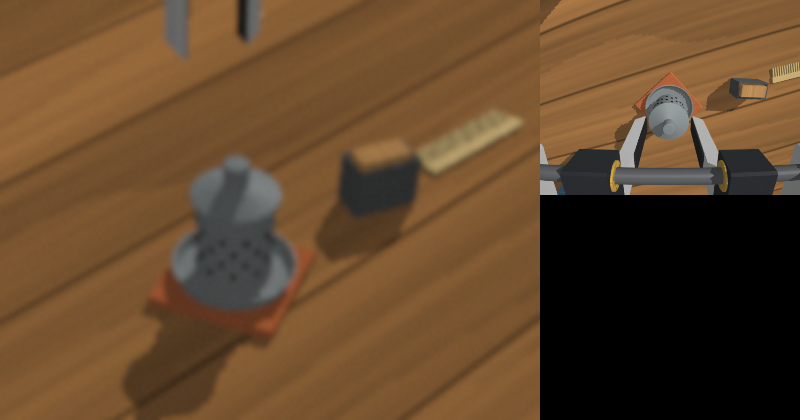

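The lantern stands complete and upright on the tile, cap seated level (height 89 fits both views), and the gripper is clear of it. Handing in.

```bash
python3 -c "
from cell import env
print(env.job_done())"
```

```text
the job is handed in; nothing more can be done
None
```

The lantern is assembled on the tile in the required order and handed in at about 29 s of the 112 s allowed; the last camera check showed it upright with the cap seated, but the hand-in gave no verdict.

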